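# Right a flopped pen display stand and carry it upright into its bay

### The arm

A 6-joint arm with a two-finger parallel gripper is mounted at the origin on the work surface. World frame = base frame: x ahead of the robot, y to its left, z up, the work surface at z = 0. Lengths are in m, angles in rad, forces in N, time in s.
With the tool pointing down it reaches from about 0.375 to 0.9 m from the base axis. Payload 3.1 kg.
Tool frame: the origin (TCP) lies midway between the tips of the shut fingers; the grasp point (between the pads) lies 19 mm behind it; z points along the fingers, y is the line along which they close (so a half turn about z gives the same grasp; the last joint's range is limited). The gripper opens to 87 mm and grips with 3 to 60 N. Pads are 19 mm wide; open, the fingers measure 117 mm over their backs; the gripper's body (75 mm by 190 mm) begins 51 mm behind the grasp point.
Start: joints at [1.123, 0.527, 1.433, -0, 1.181, -0.178], TCP at [0.167, 0.602, 0.223] pointing down, gripper open.
Joint ranges: [-3.08, 3.08], [-0.75, 2.2], [0.22, 2.44], [-1.43, 4.57], [0, 2.65], [-2.85, 2.85]. Speed limits (rad/s): [2.79, 2.79, 3.14, 3.14, 3.14, 3.14].

### API

Orientations are given as a unit quaternion [x, y, z, w].
In Python, from rig import robot gives the robot as it stands.
- The arm moves only by the shell command python3 -m jog 'ROWS' [FORCE]. ROWS is a JSON object of lists of equal length, an entry for each row: "dp": the shift along the tool's x, y, z in mm, a list of three; "delta_rot": the turn, a rotation vector about the tool's x, y, z in rad, a list of three; "gripper": the opening, from -1 (shut) to 1 (fully open). A call has 1 to 12 rows; each row is the pose to reach, as a shift and turn from the pose commanded when the call began, along the tool's axes at that moment; what a row does not reach only later rows make up. A row lasts 1/10 s, in which the tool goes at most 50 mm and 8.59 degrees, less where a joint would pass 70% of its speed; a pose out of reach is approached as far as the arm can. A call with a gripper value outside its range is refused whole. The fingers move at their own pace and stop on an object; FORCE is the grip in N (left out, the last holds). Time passes only in rows, so rows that repeat a pose let the fingers close. It gives the time, the measured TCP pose, the force, the opening and the grip force at its end, in the units of the state.
- robot.get_obs(): the state, without advancing time (a new reading comes with each control period).
- robot.camera(name): name is "side" or "top"; returns the picture (420x560x3 uint8, red, green, blue); there is no depth.
- robot.camera_model(name): a dict with "fx", "fy", "cx", "cy" (pixels), "xyz" and "orientation" of the camera in the world. Camera axes: x right, y down, z forward; pixel columns grow to the right and rows downward; lengths in m; the calibration is good to about 2 mm. A picture is of the moment at which its call begins. camera_model takes no time and is no camera call.
- robot.hand_in(): hands the job in; it is judged then, once.
Trained networks look in the newest picture that a camera, given by its name, has taken for a name from the list of things; names that differ only in an ending like _2 or _b are one class to them, and where a whole thing is asked for, a point or a joint stands for the part that bears it (a point fixed in the world has none). Each returns a list of dicts, best first, with "score" (0 to 1); they miss things now and then, are a little off and sometimes report something else, mostly with a low value. They report only what shows in the picture. A call takes as long as a camera call.
- robot.search_frame(name, camera): "rect" ([left, top, right, bottom] in pixels, round what is visible of it).
The state is a dict: "time": time; "q": joint angles; "joint_velocities": joint speeds; "joint_torque": joint torques, N m; "position": TCP position; "tool_rot": TCP orientation; "ft_force": force on the tool from outside, world axes, zero at the start; "moment": the same for the moment, N m; "grip_width": finger opening in m; "grip_force": force on a finger pad.
Only numpy, scipy, OpenCV 4.12 (cv2) and the standard library are available. Lean on these libraries where they do the work, as an engineer would, in place of code of your own. Each camera call takes 0.05 s, during which the arm holds its last target. There are 200 camera calls.

### The job

The top-heavy pen display has flopped over on its soft hinge: hold the stand only by the orange grip on its foot, lift it slightly clear of the counter where it is, swing the display up off its stop and keep it balanced there, roughly square to its foot, for a good three seconds. Then carry it across without letting it flop again, slide its stem well in between the two red prongs from the front, set the foot down gently and squarely on the bay's grey deck, and let go. Never touch the display itself, keep the foot roughly level, and leave the note pads, glue and paint alone.

Things in the scene. Friction and masses are not known exactly. Their poses are not given: they have to be found in the camera images.
- stand: Foot of the pen display, to be carried (0.5 kg, display 0.26 kg; each varies about 10 %). Blue plate 12 mm thick, x -110..+170, y +-50 mm. Origin on the underside, below the middle of the orange grip rib; x points to the display, z up. Steel ballast block (50 x 90 mm, top z = 50) centred at x = -85. Centre of mass, display included, within 15 mm of the rib's middle in x.
- grip (a point): Middle of the top face of the orange grip rib, 65 mm above the foot's underside; axes as the stand's. Rib 90 mm long (x), 30 mm wide (y), from z = 12 to 65 mm of the stand. Grip it across its width with 30 N or more, fingertips 16 mm or more above the underside.
- hinge_pin (a point): Hinge of the display on the foot: 140 mm ahead (stand's +x) of the rib's middle, 40 mm above the underside. The axis runs along the stand's x, so the display leans only to the stand's +y or -y. Tilting the foot sideways pushes the display the way the foot tilts; accelerating the foot sideways pushes it the other way.
- sign (a joint): Lean of the display relative to its foot, rad: 0 = square to it, + = towards the stand's +y. Stops at +-0.32; it starts on one. Frictionless; spring to 0 of 0.314 N m/rad and damper 0.058 N m s/rad between display and foot, too weak for the display: on a level foot it falls from 0 with a time constant near 0.5 s. It leaves a stop once the foot tilts 0.1 to 0.13 rad the other way.
- header: The display: one rigid piece on the hinge. Origin on the hinge axis, z up the stem. Steel stem 14 mm thick to z = 160, then a yellow box with coloured pens, 40 (x) x 140 (y) x 90 mm, z = 160 to 250. Nominal toppling moment 0.449 N m per rad from vertical (mass x height of centre of mass 0.0458 kg m), inertia about the hinge 0.0096 kg m2; mass may be 10 % off.
- stem_mark (a point): Point on the stem's axis 120 mm above the hinge: it lies between the prongs when docked.
- bay: Fixed display bay. Grey deck, top 20 mm above the counter, x -120..+200 mm, 200 mm wide (y), white side rims 8 mm higher at y = +-103 mm. Origin on the counter below the place for the stand's origin: docked, the stand's axes agree with the bay's and its origin is 20 mm above the bay's. A white post at x = 205 mm carries a red fork that opens to -x.
- fork (a point): Place for the stem mark: midway between the red prongs, 140 mm ahead (bay's +x) of the bay's origin, 180 mm above the counter. The prongs are bars 14 mm high along the bay's x, 46 mm apart in the clear, from 20 mm before this point to 59 mm beyond it; flared tips reach 43 mm before it.
- notes: Bystander: stack of yellow and green note pads 76 x 76 x 24 mm; origin under its centre.
- glue: Bystander: white glue bottle, 50 mm across, 140 mm tall; origin under its centre.
- paint: Bystander: red paint jar, 60 mm across, 80 mm tall; origin under its centre.

How it is judged:
On the way:
1. the stand, lifted clear of the counter near where it stood, has its display balanced within 0.15 rad of square for 3 s, with nothing but its hinge holding it (height (world z) of stand above 0.01 m and value of joint sign between -0.15 and 0.15 rad and angle between stand's own z axis and vertical below 0.3 rad and horizontal distance between stand and bay above 0.12 m and distance of stand from where it was at the start of the episode below 0.15 m), for 3 s.
At the end, for the whole second after the job is handed in: The foot stands flat on the bay's deck, within 20 mm sideways and 0.15 rad of the bay's line, the stem between the prongs (stem mark from 17 mm in front of the fork point to 55 mm behind it), the display less than 0.28 rad from square, everything at rest and released (x of stem_mark in the frame of bay between 0.123 and 0.195 m and y of stem_mark in the frame of bay between -0.023 and 0.023 m and y of stand in the frame of bay between -0.02 and 0.02 m and z of stand in the frame of bay between 0.015 and 0.024 m and angle between stand's own z axis and vertical below 0.05 rad and angle between the x axis of stand and the x axis of bay, either way round below 0.15 rad and value of joint sign between -0.28 and 0.28 rad and linear speed of stand below 0.03 m/s and angular speed of header below 0.2 rad/s); the robot touches nothing.
It fails at once if the display flops (leans over 0.27 rad from square to its foot) once the stand is more than 150 mm from where it stood (distance of stand from where it was at the start of the episode above 0.15 m and (value of joint sign above 0.27 rad or value of joint sign below -0.27 rad)).
It fails at once if the robot touches the display (contact force between any of the arm, the fingers and header above 0.5 N).
It fails at once if the foot is tilted more than 0.45 rad (angle between stand's own z axis and vertical above 0.45 rad).
It fails at once if the display or foot is slammed into the bay (over 60 N) (contact force between stand and bay above 60 N).
It fails at once if a bystander is shifted by more than 30 mm (distance of any of notes, glue, paint from where it was at the start of the episode above 0.03 m).
It also fails if it takes over 69 s, if anything falls off the work surface, if the arm or the gripper's body presses on something with over 40 N, if the wrist force passes 120 N, or if a joint passes its speed limit or range.

## Working session

There is one attempt and no reset: what is moved stays moved. The work goes in short steps, Python scripts to look and compute and a shell command to move; the robot and the scene stay as the last step left them, time stands still between calls to the robot, and variables do not carry over. Pictures are saved under pics/ and viewed, at most 10 in all, crops included, and the job is handed in when it is done.

```bash
mkdir -p pics; ls; python3 - <<'E'
from rig import robot
import cv2
for n in("side","top"):
    im=robot.camera(n); cv2.imwrite(f"pics/{n}0.png",im[:,:,::-1]); print(n,robot.camera_model(n))
    for t in("stand","header","bay","grip","notes","glue","paint"):
        print(t,[(d['score'],d['rect']) for d in robot.search_frame(t,n)][:2])
print(robot.get_obs())
E
```

```text
pics
side {'fx': 398.57628263430746, 'fy': 398.57628263430746, 'cx': 281.6666244174811, 'cy': 213.96110174710296, 'xyz': array([ 0.17355117, -0.5440945 ,  0.65716213]), 'orientation': array([ 0.84261481, -0.35258755,  0.15488005, -0.37642326])}
stand [(0.88, [217.2, 138.6, 363.2, 376.6])]
header [(0.56, [279.4, 144.1, 358.5, 260.7])]
bay [(0.59, [88.7, 109.2, 243.7, 260.7])]
grip [(0.71, [217.5, 143.5, 360.3, 383.6])]
notes [(0.84, [171.7, 235.2, 216.2, 274.5])]
glue []
paint [(0.9, [397.7, 332.2, 447.1, 388.6])]
top {'fx': 503.39787021741415, 'fy': 503.39787021741415, 'cx': 277.9579464041403, 'cy': 213.1607384172417, 'xyz': array([ 0.37098928, -0.12300658,  1.49253729]), 'orientation': array([-0.70448908,  0.70491249, -0.05482685,  0.06154301])}
stand [(0.62, [265.5, 189.6, 341.9, 303.3])]
header [(0.68, [266.4, 189.4, 332.3, 216.9])]
bay [(0.92, [132.0, 174.0, 216.4, 306.9]), (0.27, [222.6, 254.8, 250.7, 280.8])]
grip [(0.94, [270.7, 189.4, 342.9, 303.0])]
notes [(0.74, [267.3, 188.5, 343.0, 303.0]), (0.61, [223.0, 253.1, 249.9, 280.4])]
glue [(0.72, [245.6, 147.6, 262.5, 174.7])]
paint [(0.7, [390.5, 217.9, 416.6, 238.9])]
{'time': 0.8, 'q': array([ 1.12252059e+00,  5.27441351e-01,  1.43268946e+00,  1.22900906e-05,
        1.18141754e+00, -1.78503146e-01]), 'joint_velocities': array([-0.00129655,  0.00154529,  0.00099797, -0.00100916,  0.00106591,
       -0.0008816 ]), 'joint_torque': array([-4.30690834e-04, -4.39951730e+01, -1.76974386e+01,  6.32418506e-02,
        5.04130963e-02, -8.97913594e-06]), 'position': array([0.16653208, 0.60238598, 0.22258783]), 'tool_rot': array([1.34479950e-01, 9.90916315e-01, 2.28256217e-05, 1.42088676e-06]), 'ft_force': array([ 0.34319092, -0.18897637,  0.10542243]), 'moment': array([-0.00223857,  0.03905861, -0.01603948]), 'grip_force': 0.0, 'grip_width': 0.08693667631280921}
```

```bash
python3 - <<'E'
import cv2
t=cv2.imread('pics/top0.png')[130:330,110:430]; cv2.imwrite('pics/topc.png',cv2.resize(t,(800,500),interpolation=cv2.INTER_CUBIC))
t=cv2.imread('pics/side0.png')[90:400,70:470]; cv2.imwrite('pics/sidec.png',cv2.resize(t,(774,600),interpolation=cv2.INTER_CUBIC))
E
```

```text
(no output)
```

View pics/topc.png

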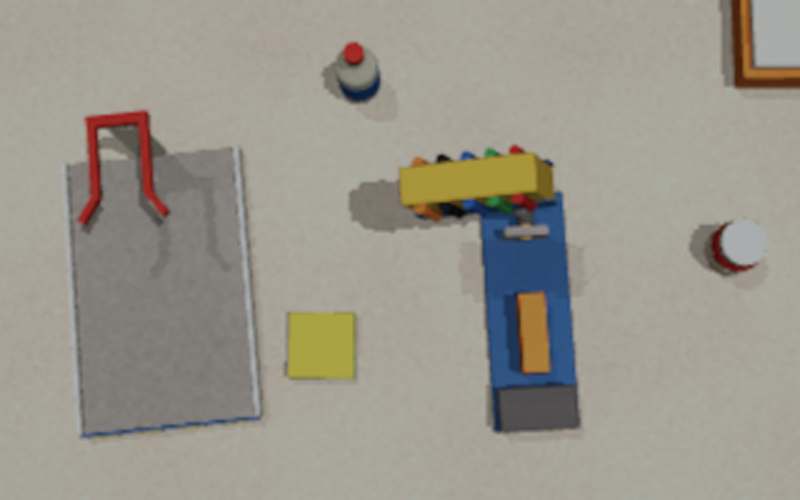

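View pics/sidec.png

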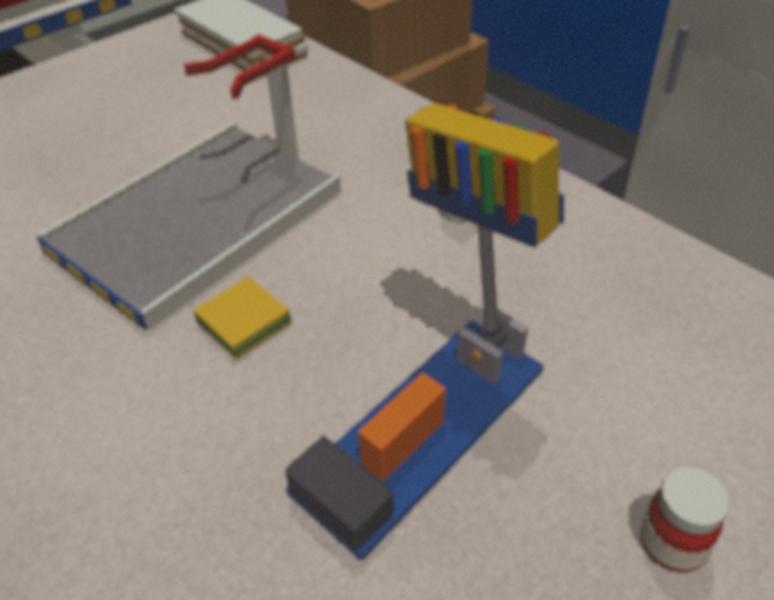

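```bash
cat > h.py <<'E'
import numpy as np, cv2
from rig import robot
from scipy.spatial.transform import Rotation as R
from scipy.optimize import least_squares
CM={n:robot.camera_model(n) for n in("side","top")}
def proj(P,n):
    c=CM[n]; q=R.from_quat(c['orientation']).inv().apply(np.atleast_2d(P)-c['xyz'])
    return np.c_[c['cx']+c['fx']*q[:,0]/q[:,2],c['cy']+c['fy']*q[:,1]/q[:,2]]
def unproj(u,n,z):
    c=CM[n]; u=np.atleast_2d(u); d=np.c_[(u[:,0]-c['cx'])/c['fx'],(u[:,1]-c['cy'])/c['fy'],np.ones(len(u))]
    d=R.from_quat(c['orientation']).apply(d); return c['xyz']+d*((z-c['xyz'][2])/d[:,2])[:,None]
E
python3 - <<'E'
from h import *
T=lambda a:np.array(a)/2.5+[110,130]
S=lambda a:np.array(a)/1.935+[70,90]
def fit(sets,x0):
    def f(p):
        r=[]
        for n,M,U in sets:
            M=np.array(M); c,s=np.cos(p[2]),np.sin(p[2])
            W=np.c_[p[0]+c*M[:,0]-s*M[:,1],p[1]+s*M[:,0]+c*M[:,1],M[:,2]]
            r.append((proj(W,n)-U).ravel())
        return np.concatenate(r)
    o=least_squares(f,x0,loss='soft_l1'); print(np.round(o.x,4),np.round(f(o.x).reshape(-1,2),1).tolist()); return o.x
a,b,z=.045,.015,.065
top=T([(518,293),(545,292),(549,372),(522,373)]); rib=[(a,b,z),(a,-b,z),(-a,-b,z),(-a,b,z)]
fit([("top",rib,top),("side",rib,S([(424,375),(445,385),(381,447),(360,430)]))],[.4,-.2,0])
fit([("top",rib+[(-.11,.045,.05),(-.11,-.045,.05),(.17,-.05,.012)],np.r_[top,T([(496,431),(579,427),(562,193)])])],[.4,-.2,0])
fit([("top",[(.2,.103,.028),(.2,-.103,.028),(-.12,-.103,.028),(.12,.03,.187),(.12,-.03,.187)],T([(67,163),(239,148),(259,417),(98,193),(150,190)])),
     ("side",[(.2,-.103,.028),(-.12,-.103,.028),(-.12,.103,.028)],S([(338,180),(147,310),(41,239)]))],[.4,.2,0])
for n in("notes","paint","glue"): pass
print(unproj(T([(322,345),(742,243),(353,52)]),"top",.06))
im=robot.camera("top"); np.save('top.npy',im); h=cv2.cvtColor(im,cv2.COLOR_RGB2HSV)
for p in [(475,185),(500,165),(545,175),(322,345),(532,330)]:
    u=T(p).astype(int); print(p,h[u[1],u[0]])
print(R.from_quat(robot.get_obs()['tool_rot']).as_matrix().round(3))
E
```

```text
[ 0.469  -0.2383  0.0432] [[0.2, -1.1], [-0.1, -1.2], [0.2, -1.3], [0.3, -1.2], [-0.9, -1.8], [0.5, 1.8], [-0.5, 1.5], [-2.1, 0.3]]
[ 0.4659 -0.2374  0.0444] [[-0.2, -0.0], [-0.4, -0.1], [-0.1, -0.2], [0.1, -0.1], [0.8, 0.6], [-0.5, 0.7], [0.4, -1.0]]
[0.4841 0.1885 0.104 ] [[-0.2, -1.0], [-0.1, -2.2], [0.8, -1.5], [-0.6, 1.5], [1.3, 0.4], [0.8, -1.8], [-2.0, 2.3], [-0.8, -1.0]]
[[ 0.45169551  0.00168476  0.06      ]
 [ 0.56789844 -0.47843373  0.06      ]
 [ 0.79560238 -0.03043364  0.06      ]]
(475, 185) [ 25 167 169]
(500, 165) [ 25 167 168]
(545, 175) [ 23 182 115]
(322, 345) [ 28 154 169]
(532, 330) [ 18 169 167]
[[-0.964  0.267 -0.   ]
 [ 0.267  0.964 -0.   ]
 [ 0.    -0.    -1.   ]]
```

```bash
python3 -m jog '{"dp":[[-130,-70,-60],[-270,-135,-120],[-402,-202,-180],[-402,-202,-180],[-402,-202,-180],[-402,-202,-180],[-402,-202,-180],[-402,-202,-180],[-402,-202,-180],[-402,-202,-180],[-402,-202,-180],[-402,-202,-180]],"delta_rot":[[0,0,0],[0,0,0],[0,0,0],[0,0,0],[0,0,0],[0,0,0],[0,0,0],[0,0,0],[0,0,0],[0,0,0],[0,0,0],[0,0,0]],"gripper":[1,1,1,1,1,1,1,1,1,1,1,1]}'; python3 - <<'E'
from h import *
im=np.load('top.npy')[:,:,::-1].copy()
def draw(im,n,x,y,w,sc,off):
    c,s=np.cos(w),np.sin(w)
    def L(a,b,col):
        P=np.array([a,b],float); W=np.c_[x+c*P[:,0]-s*P[:,1],y+s*P[:,0]+c*P[:,1],P[:,2]]
        u=((proj(W,n)+.5-off)*sc*16).astype(int); cv2.line(im,tuple(map(int,u[0])),tuple(map(int,u[1])),col,1,cv2.LINE_AA,4)
    for q in(.103,-.103): L((-.12,q,.028),(.2,q,.028),(0,255,0))
    L((-.12,-.103,.02),(-.12,.103,.02),(0,255,0)); L((.2,-.103,.02),(.2,.103,.02),(0,255,0))
    for q in(.023,-.023,.037,-.037): L((.12,q,.187),(.199,q,.187),(255,255,0))
out=[]
for n,o in(("top",(125,165)),("side",(80,100))):
    im=(np.load('top.npy') if n=="top" else cv2.imread('pics/side0.png')[:,:,::-1])[:,:,::-1]
    w,h=(100,150) if n=="top" else (165,150)
    cr=cv2.resize(im[o[1]:o[1]+h,o[0]:o[0]+w],None,fx=3,fy=3,interpolation=cv2.INTER_CUBIC)
    draw(cr,n,.4841,.1885,.08,3,np.array(o)); out.append(cr)
cv2.imwrite('pics/ov.png',np.hstack(out))
E
```

```text
time: 2.05
position: [0.5004, 0.3, 0.4025]
tool_rot: [0.135, 0.991, 0.0, -0.0]
ft_force: [0.2, 0.5, -0.4]
grip_width: 0.0868
grip_force: 0.0
```

View pics/ov.png

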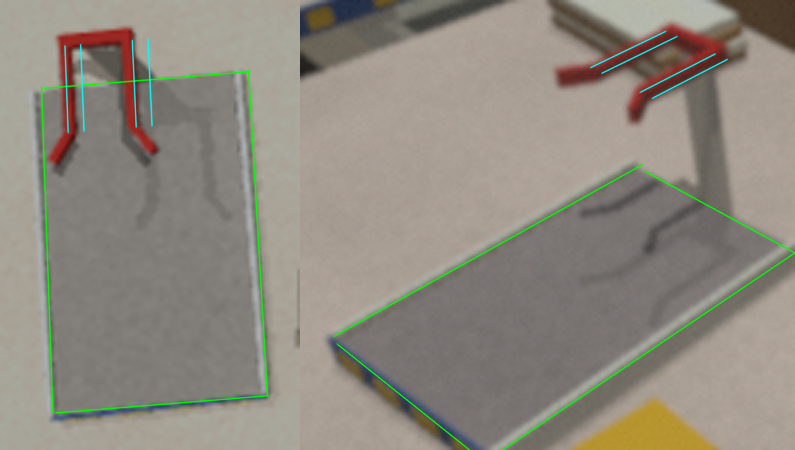

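```bash
python3 -m jog '{"dp":[[-14,-50,0],[-24,-100,0],[-34,-150,0],[-45,-200,0],[-56,-250,0],[-66,-300,0],[-77,-350,0],[-88,-400,0],[-99,-450,0],[-111,-500,0],[-111,-528,0],[-111,-528,0]],"delta_rot":[[0,0,-0.03],[0,0,-0.06],[0,0,-0.09],[0,0,-0.12],[0,0,-0.15],[0,0,-0.18],[0,0,-0.21],[0,0,-0.24],[0,0,-0.27],[0,0,-0.315],[0,0,-0.315],[0,0,-0.315]],"gripper":[1,1,1,1,1,1,1,1,1,1,1,1]}'; python3 - <<'E'
from h import *
im=np.load('top.npy'); h=cv2.cvtColor(im,cv2.COLOR_RGB2HSV)
m=((h[...,0]<8)|(h[...,0]>172))&(h[...,1]>120)
for r in range(181,209,3):
    c=np.where(m[r,130:190])[0]+130; k=np.split(c,np.where(np.diff(c)>2)[0]+1)
    W=unproj([(k[0].mean(),r),(k[-1].mean(),r)],"top",.183); print(r,[(a[0],a[-1]) for a in k],W[:,:2].round(4).tolist(),W[:,:2].mean(0).round(4))
g=cv2.cvtColor(im,cv2.COLOR_RGB2GRAY).astype(int)
for r in range(205,300,15):  # white rims
    s=im[r,130:220].min(1).astype(int); l=130+s[:30].argmax(); q=190+s[60:].argmax(); print(r,unproj([(l,r),(q,r)],"top",.028)[:,:2].round(4).tolist())
print(robot.get_obs()['q'].round(3), R.from_quat(robot.get_obs()['tool_rot']).as_matrix().round(3).tolist())
E
```

```text
time: 3.25
position: [0.4657, -0.2409, 0.4013]
tool_rot: [-0.021, 1.0, -0.0, -0.001]
ft_force: [0.4, 1.4, -0.7]
grip_width: 0.087
grip_force: 0.0
181 [(np.int64(145), np.int64(148)), (np.int64(165), np.int64(169))] [[0.6763, 0.2408], [0.6762, 0.1859]] [0.6763 0.2134]
184 [(np.int64(145), np.int64(148)), (np.int64(165), np.int64(169))] [[0.6681, 0.2405], [0.668, 0.1856]] [0.6681 0.213 ]
187 [(np.int64(145), np.int64(148)), (np.int64(166), np.int64(169))] [[0.6599, 0.2401], [0.6598, 0.184]] [0.6599 0.2121]
190 [(np.int64(145), np.int64(148)), (np.int64(166), np.int64(169))] [[0.6518, 0.2398], [0.6517, 0.1837]] [0.6517 0.2117]
193 [(np.int64(146), np.int64(148)), (np.int64(166), np.int64(170))] [[0.6436, 0.2381], [0.6435, 0.1821]] [0.6436 0.2101]
196 [(np.int64(146), np.int64(149)), (np.int64(166), np.int64(170))] [[0.6355, 0.2364], [0.6354, 0.1818]] [0.6354 0.2091]
199 [(np.int64(146), np.int64(149)), (np.int64(167), np.int64(170))] [[0.6273, 0.2361], [0.6273, 0.1801]] [0.6273 0.2081]
202 [(np.int64(146), np.int64(149)), (np.int64(167), np.int64(170))] [[0.6192, 0.2357], [0.6191, 0.1799]] [0.6192 0.2078]
205 [(np.int64(146), np.int64(149)), (np.int64(167), np.int64(170))] [[0.6111, 0.2354], [0.6111, 0.1796]] [0.6111 0.2075]
208 [(np.int64(146), np.int64(149)), (np.int64(168), np.int64(172))] [[0.6031, 0.235], [0.603, 0.1753]] [0.603  0.2052]
205 [[0.6396, 0.3149], [0.6393, 0.1071]]
220 [[0.5946, 0.3099], [0.5943, 0.0735]]
235 [[0.5501, 0.3049], [0.5499, 0.099]]
250 [[0.506, 0.2999], [0.5058, 0.0922]]
265 [[0.4623, 0.295], [0.4622, 0.0883]]
280 [[0.419, 0.2901], [0.419, 0.0844]]
295 [[0.3762, 0.2882], [0.3762, 0.0604]]
[-6.900e-01  2.230e-01  1.417e+00 -1.000e-03  1.503e+00 -2.302e+00] [[-0.999, -0.041, -0.002], [-0.041, 0.999, -0.0], [0.002, -0.0, -1.0]]
```

```bash
python3 -m jog '{"dp":[[0,3,50],[0,3,100],[0,3,150],[0,3,200],[0,3,250],[0,3,300],[0,3,340],[0,3,360],[0,3,370],[0,3,370],[0,3,370]],"delta_rot":[[0,0,0],[0,0,0],[0,0,0],[0,0,0],[0,0,0],[0,0,0],[0,0,0],[0,0,0],[0,0,0],[0,0,0],[0,0,0]],"gripper":[1,1,1,1,1,1,1,1,1,1,1]}'; python3 - <<'E'
from h import *
im=robot.camera("top"); np.save('t1.npy',im); cv2.imwrite('pics/t1.png',cv2.resize(im[130:330,200:430,::-1],(690,600)))
print(robot.get_obs()['moment'],robot.get_obs()['position'])
E
```

```text
time: 4.35
position: [0.4671, -0.2345, 0.0335]
tool_rot: [-0.023, 1.0, -0.0, 0.001]
ft_force: [0.6, -1.4, 0.0]
grip_width: 0.0869
grip_force: 0.0
[ 0.03205723  0.02985093 -0.0124892 ] [ 0.46730096 -0.234928    0.03386832]
```

View pics/t1.png

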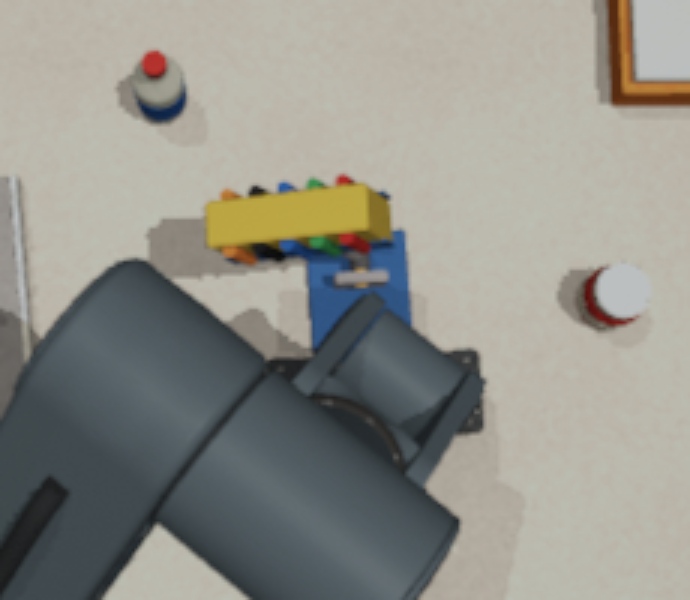

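```bash
python3 -m jog '{"dp":[[0,-2,0],[0,-2,0],[0,-2,0],[0,-2,0],[0,-2,0],[0,-2,0],[0,-2,0],[0,-2,0]],"delta_rot":[[0,0,0],[0,0,0],[0,0,0],[0,0,0],[0,0,0],[0,0,0],[0,0,0],[0,0,0]],"gripper":[0.3,-0.1,-0.3,-1,-1,-1,-1,-1]}' 60; python3 -m jog '{"dp":[[0,0,-3],[0,0,-10],[0,0,-20],[0,0,-32],[0,0,-44],[0,0,-54],[0,0,-60],[0,0,-62],[0,0,-62],[0,0,-62]],"delta_rot":[[0,0,0],[0,0,0],[0,0,0],[0,0,0],[0,0,0],[0,0,0],[0,0,0],[0,0,0],[0,0,0],[0,0,0]],"gripper":[-1,-1,-1,-1,-1,-1,-1,-1,-1,-1]}' 60
cat > trk.py <<'E'
from h import *
# stand pose from tool: stand axes = tool axes flipped (x->-x, z->-z), origin 32 mm below TCP along tool z
OFF=0.0325; YB=0.0
def stand(o):
    T=R.from_quat(o['tool_rot']); S=T*R.from_euler('y',np.pi); return S, o['position']+T.apply([0,0,OFF])
def roll(S): # rotation about x (z towards -y positive)
    z=S.as_matrix()[:,2]; y=S.as_matrix()[:,1].copy(); y[2]=0; y/=np.linalg.norm(y); return float(np.arcsin(-z@y))
C=np.array([[x,y,z] for x in(-.02,.02) for y in(-.07,.07) for z in(.16,.25)])
def box(S,p,th):
    return p+S.apply(np.array([.14,0,.04])+R.from_euler('x',-th).apply(C))
def hull(S,p,th,n="top"): return cv2.convexHull(proj(box(S,p,th),n).astype(np.float32))
def measure(n="top",save=None,th0=0):
    o=robot.get_obs(); im=robot.camera(n)
    if save: cv2.imwrite(f'pics/{save}.png',im[:,:,::-1])
    S,p=stand(o); h=cv2.cvtColor(im,cv2.COLOR_RGB2HSV)
    m=((h[...,0]>=21)&(h[...,0]<=29)&(h[...,1]>130)&(h[...,2]>50)).astype(np.uint8)
    a=np.vstack([hull(S,p,t,n) for t in(-.36,.36)]).reshape(-1,2); lo=a.min(0)-6; hi=a.max(0)+6
    r=np.zeros_like(m); r[int(max(lo[1],0)):int(hi[1])+1,int(max(lo[0],0)):int(hi[0])+1]=1; m*=r
    k,l,st,ce=cv2.connectedComponentsWithStats(m); i=1+st[1:,4].argmax(); m=(l==i)
    ys,xs=np.where(m); U=np.array([xs.mean(),ys.mean()])
    def cen(t):
        M=cv2.moments(hull(S,p,t,n)); return np.array([M['m10'],M['m01']])/M['m00']
    ts=np.linspace(-.4,.4,41); cs=np.array([cen(t) for t in ts]); d=cs[-1]-cs[0]; d/=np.linalg.norm(d)
    th=float(np.interp(U@d,cs@d,ts)); res=U-cen(th)
    # width extents too
    hu=hull(S,p,th,n).reshape(-1,2)
    return dict(t=o['time'],th=th,roll=roll(S),res=res,area=int(m.sum()),harea=cv2.contourArea(hu),ext=(xs.min(),xs.max(),hu[:,0].min(),hu[:,0].max()),o=o,p=p,S=S)
E
python3 - <<'E'
from trk import *
for n in("top","side"):
    for i in range(2):
        m=measure(n); print({k:np.round(v,3) for k,v in m.items() if k not in('o','S')}, m['o']['moment'].round(3),m['o']['ft_force'].round(2),m['o']['grip_width'])
E
```

```text
time: 5.2
position: [0.4664, -0.237, 0.0325]
tool_rot: [-0.023, 1.0, -0.0, -0.0]
ft_force: [-2.3, -7.5, 0.1]
grip_width: 0.0308
grip_force: 4.2
time: 6.2
position: [0.466, -0.2367, 0.0942]
tool_rot: [-0.023, 1.0, 0.0, -0.0]
ft_force: [1.0, 0.4, -7.5]
grip_width: 0.0298
grip_force: 60.0
{'t': np.float64(6.2), 'th': np.float64(0.331), 'roll': np.float64(0.001), 'res': array([-0.113, -2.507]), 'area': np.int64(1074), 'harea': np.float64(1483.384), 'ext': array([268.   , 331.   , 265.589, 332.642]), 'p': array([ 0.466, -0.237,  0.062])} [-0.136  0.149  0.006] [ 1.03  0.45 -7.53] 0.02975618984582951
{'t': np.float64(6.25), 'th': np.float64(0.331), 'roll': np.float64(0.001), 'res': array([-0.113, -2.506]), 'area': np.int64(1073), 'harea': np.float64(1483.227), 'ext': array([268.   , 331.   , 265.617, 332.655]), 'p': array([ 0.466, -0.237,  0.062])} [-0.112  0.061  0.007] [ 0.34  0.24 -8.11] 0.029590159021108578
{'t': np.float64(6.3), 'th': np.float64(0.136), 'roll': np.float64(0.001), 'res': array([  5.121, -10.824]), 'area': np.int64(1344), 'harea': np.float64(5226.937), 'ext': array([301.   , 346.   , 277.201, 365.037]), 'p': array([ 0.466, -0.237,  0.062])} [-0.191  0.16   0.016] [-0.26  0.2  -7.9 ] 0.02971801493227595
{'t': np.float64(6.35), 'th': np.float64(0.136), 'roll': np.float64(0.001), 'res': array([  5.152, -10.89 ]), 'area': np.int64(1339), 'harea': np.float64(5228.152), 'ext': array([301.   , 346.   , 277.27 , 365.123]), 'p': array([ 0.466, -0.237,  0.062])} [-0.135  0.113 -0.044] [ 0.85  0.19 -7.83] 0.029726652184986473
```

```bash
cat > plan.py <<'E'
# plan.py 'APPLIED rolls(abs rad)' 'APPLIED s (mm, lateral at hinge, cum.)' N [s_mm] [ramp] : simulate what was applied, correct by picture, propose next
import sys,json,pickle
from trk import *
from scipy.optimize import brentq
G,k,d,I,ml,WN,DT=.449,.314,.058,.0096,.0458,40.,.005
def step(x,u,us,b):  # x: al,ald,phi,phid,s,sd
    al,ald,f,fd,s,sd=x; fa=WN**2*(u-f)-2*WN*fd; sa=WN**2*(us-s)-2*WN*sd
    th=al-0+f; thd=ald+fd   # foot roll phi (+ towards -y): th = al+phi ; al = lean from vertical to +y
    acc=(G*(al-b)-k*th-d*thd-ml*(sa+.0*fa))/I
    n=np.array([al+DT*ald,ald+DT*acc,f+DT*fd,fd+DT*fa,s+DT*sd,sd+DT*sa])
    th=n[0]+n[2]
    if abs(th)>.32: n[0]=np.sign(th)*.32-n[2]; n[1]=-n[3]
    return n
def run(x,u0,us0,U,S,b,hold=0,tr=None):
    for u,us in zip(U,S):
        for i in range(20):
            f=(i+1)/20; x=step(x,u0+(u-u0)*f,us0+(us-us0)*f,b)
        u0,us0=u,us
        if tr is not None: tr.append(x[0]+x[2])
    for i in range(int(hold/DT)): x=step(x,u0,us0,b)
    return x
def z(x): return x[0]+x[2]+(x[1]+x[3])/7.8
try: st=pickle.load(open('st.pkl','rb'))
except Exception: st=dict(x=np.array([.32,0,0,0,0,0]),u=0.,b=0.)
U=json.loads(sys.argv[1]); Sa=json.loads(sys.argv[2]) or [0]*len(U); N=int(sys.argv[3]); sm=float(sys.argv[4]) if len(sys.argv)>4 else 0
x=st['x'].copy(); x[4:]=0
x=run(x,st['u'],0,U,[v/1e3 for v in Sa],st['b']); u=U[-1] if U else st['u']; s0=Sa[-1]/1e3 if U else 0
m=measure(); th=m['th']-.005; pred=x[0]+x[2]; e=th-pred
T=max(.1*len(U),.1); stuck=abs(pred)>.31 and abs(th)>.3
db=0. if stuck else float(np.clip(.35*e/(3.33*(np.exp(1.8*T)-1)),-.012,.012)); db=-db
x[0]+=.75*e; x[1]+=.75*e*1.8; st['b']+=-db*0+ (0 if stuck else -0.0) ; st['b']+= 0 if stuck else -abs(db)*np.sign(e)
print('t %.2f th meas %.3f pred %.3f roll meas %.4f sim %.4f bias %.4f mom %s z %.3f pos %s yaw %.4f area %d'%(m['t'],th,pred,m['roll'],x[2],st['b'],m['o']['moment'].round(2),m['p'][2],m['o']['position'].round(4),R.as_euler(m['S'],'xyz')[2],m['area']))
x=run(x,u,s0,[],[],st['b'],.05); x[4]-=s0
b=st['b']; feq=-b
ss=np.arange(1,N+1)/N; M=max(N-2,1); q=np.clip(np.arange(1,N+1)/M,0,1); S=sm/1e3*(q**3*(10-15*q+6*q*q))
sf=np.r_[0,0,S,S[-1]]; acc=(sf[2:]-2*sf[1:-1]+sf[:-2])/.01; ff=-(acc[1:]+acc[:-1])[:N]/2/9.81
H=max(N-2,1)
def cand(p): return [float(feq+ff[i]+(p*min(1,(i+1)/1.) if i<H else 0)) for i in range(N)]
f=lambda p: z(run(x,u,0,cand(p),S,b,.1))
try: p=brentq(f,-.35,.35)
except ValueError: p=-.3 if abs(f(-.3))<abs(f(.3)) else .3
C=np.round(cand(p),3); tr=[]; run(x,u,0,C,S,b,.1,tr)
print('rolls',C.tolist(),'rel tool rx',np.round(-(C-u),3).tolist(),'\n s mm',np.round(S*1e3,1).tolist(),'pred th',np.round(tr,3).tolist())
st['x']=x; st['u']=u; pickle.dump(st,open('st.pkl','wb'))
E
python3 plan.py '[]' '[]' 6
```

```text
t 6.40 th meas 0.327 pred 0.320 roll meas 0.0007 sim 0.0000 bias 0.0000 mom [-0.14  0.13 -0.01] z 0.062 pos [ 0.4661 -0.2368  0.0941] yaw 0.0452 area 1075
rolls [-0.316, -0.316, -0.316, -0.316, 0.0, 0.0] rel tool rx [0.316, 0.316, 0.316, 0.316, -0.0, -0.0] 
 s mm [0.0, 0.0, 0.0, 0.0, 0.0, 0.0] pred th [0.201, 0.283, 0.32, 0.32, 0.32, 0.215]
```

```bash
python3 - <<'E'
import re
s=open('plan.py').read()
a=s.index("db=0. if"); b_=s.index("print('t ")
s=s[:a]+"""db=0. if stuck else -float(np.clip(.35*e/(3.33*(np.exp(1.8*T)-1)),-.012,.012))
x[0]+=.75*e; x[1]+=.75*e*1.8; st['b']+=db
"""+s[b_:]
open('plan.py','w').write(s)
src=s[:s.index("try: st=")]; exec(src)
import itertools
for n in(3,4,5,6):
  for g in(1,.9,1.1):
    G=.449*g; ml=.0458*g; x=np.array([.32,0,0,0,0,0.])
    U=[.08,.16]+[.2]*n+[.1,0,0,0]; tr=[]
    x=run(x,0,0,U,[0]*len(U),0,0,tr); print(n,g,np.round(tr,2).tolist(),round(z(x),3))
E
```

```text
3 1 [0.32, 0.32, 0.29, 0.21, 0.11, -0.05, -0.22, -0.31, -0.32] -0.32
3 0.9 [0.32, 0.32, 0.28, 0.2, 0.09, -0.07, -0.24, -0.31, -0.32] -0.32
3 1.1 [0.32, 0.32, 0.3, 0.22, 0.13, -0.03, -0.2, -0.3, -0.32] -0.32
4 1 [0.32, 0.32, 0.29, 0.21, 0.11, -0.01, -0.19, -0.32, -0.3, -0.29] -0.304
4 0.9 [0.32, 0.32, 0.28, 0.2, 0.09, -0.03, -0.2, -0.32, -0.29, -0.27] -0.262
4 1.1 [0.32, 0.32, 0.3, 0.22, 0.13, 0.01, -0.17, -0.32, -0.3, -0.31] -0.347
5 1 [0.32, 0.32, 0.29, 0.21, 0.11, -0.01, -0.14, -0.32, -0.32, -0.3, -0.29] -0.302
5 0.9 [0.32, 0.32, 0.28, 0.2, 0.09, -0.03, -0.16, -0.32, -0.32, -0.29, -0.27] -0.259
5 1.1 [0.32, 0.32, 0.3, 0.22, 0.13, 0.01, -0.12, -0.32, -0.32, -0.3, -0.31] -0.352
6 1 [0.32, 0.32, 0.29, 0.21, 0.11, -0.01, -0.14, -0.3, -0.32, -0.32, -0.3, -0.29] -0.304
6 0.9 [0.32, 0.32, 0.28, 0.2, 0.09, -0.03, -0.16, -0.3, -0.32, -0.32, -0.29, -0.27] -0.262
6 1.1 [0.32, 0.32, 0.3, 0.22, 0.13, 0.01, -0.12, -0.29, -0.32, -0.32, -0.3, -0.31] -0.347
```

```bash
python3 - <<'E'
s=open('plan.py').read(); exec(s[:s.index("try: st=")])
for U in([.08,.15,.17,.14,.11,.08],[.08,.15,.17,.17,.14,.11,.08],[.08,.15,.15,.15,.12,.09,.07]):
  for g in(1,.9,1.1):
    G=.449*g; ml=.0458*g; x=np.array([.32,0,0,0,0,0.]); tr=[]
    x=run(x,0,0,U,[0]*len(U),0,0,tr); print(g,np.round(tr,2).tolist(),round(z(x),3),round(3.33*U[-1],3))
E
```

```text
1 [0.32, 0.32, 0.29, 0.21, 0.12, 0.03] -0.064 0.266
0.9 [0.32, 0.32, 0.28, 0.19, 0.09, -0.0] -0.106 0.266
1.1 [0.32, 0.32, 0.29, 0.22, 0.14, 0.06] -0.026 0.266
1 [0.32, 0.32, 0.29, 0.22, 0.13, 0.03, -0.07] -0.188 0.266
0.9 [0.32, 0.32, 0.28, 0.2, 0.1, -0.01, -0.11] -0.225 0.266
1.1 [0.32, 0.32, 0.29, 0.23, 0.15, 0.06, -0.04] -0.152 0.266
1 [0.32, 0.32, 0.28, 0.21, 0.13, 0.05, -0.03] -0.115 0.233
0.9 [0.32, 0.32, 0.27, 0.19, 0.1, 0.01, -0.07] -0.159 0.233
1.1 [0.32, 0.32, 0.28, 0.23, 0.15, 0.08, 0.01] -0.07 0.233
```

```bash
python3 -m jog '{"dp":[[0,0,0],[0,0,0],[0,0,0],[0,0,0],[0,0,0]],"delta_rot":[[-0.08,0,0],[-0.15,0,0],[-0.17,0,0],[-0.14,0,0],[-0.11,0,0]],"gripper":[-1,-1,-1,-1,-1]}' 60 | head -3; python3 plan.py '[0.08,0.15,0.17,0.14,0.11]' '[]' 5
```

```text
time: 6.95
position: [0.4658, -0.2365, 0.0943]
tool_rot: [-0.022, 0.998, 0.054, -0.002]
t 6.95 th meas 0.004 pred 0.115 roll meas 0.1080 sim 0.1235 bias 0.0080 mom [-0.16  0.09  0.01] z 0.062 pos [ 0.4658 -0.2365  0.0943] yaw 0.0447 area 1101
rolls [0.308, 0.308, 0.308, -0.008, -0.008] rel tool rx [-0.198, -0.198, -0.198, 0.118, 0.118] 
 s mm [0.0, 0.0, 0.0, 0.0, 0.0] pred th [-0.003, -0.116, -0.32, -0.32, -0.212]
```

```bash
sed -i "s/WN,DT=.449,.314,.058,.0096,.0458,40.,.005/WN,DT=.449,.314,.058,.0096,.0458,90.,.0025/; s/range(20)/range(40)/; s#(i+1)/20#(i+1)/40#; s/if abs(th)>.32:/if CLIP and abs(th)>.32:/; s/^def step/CLIP=True\ndef step/; s/^def cand/CLIP=False\ndef cand/" plan.py; python3 - <<'E'
s=open('plan.py').read(); exec(s[:s.index("try: st=")])
for g in(.9,1,1.1):
    G=.449*g; ml=.0458*g; x=np.array([.32,0,0,0,0,0.]); tr=[]
    x=run(x,0,0,[.08,.15,.17,.14,.11],[0]*5,0,0,tr); print(g,np.round(tr,3),x.round(3))
G=.449;ml=.0458
x=np.array([.32,0,0,0,0,0.]); x=run(x,0,0,[.08,.15,.17,.14,.11],[0]*5,0); e=.004-(x[0]+x[2]); x[0]+=e; x[1]+=e*3
x=run(x,.11,0,[],[],0,.05); print(x.round(3),z(x)); pickle.dump(dict(x=x,u=.11,b=0.),open('st.pkl','wb'))
for U in([-.04]*4,[-.02,-.08,-.08,-.04],[0,-.1,-.05,0,0],[-.02,-.15,-.1,-.03,0]):
    tr=[]; y=run(x,.11,0,U,[0]*len(U),0,0,tr); print(U,np.round(tr,3),z(y))
E
```

```text
0.9 [0.32  0.311 0.252 0.149 0.051] [-0.065 -0.614  0.116 -0.3    0.     0.   ]
1 [0.32  0.315 0.265 0.171 0.081] [-0.035 -0.552  0.116 -0.3    0.     0.   ]
1.1 [0.32  0.319 0.279 0.195 0.114] [-0.002 -0.458  0.116 -0.3    0.     0.   ]
[-0.151 -0.788  0.11  -0.01   0.     0.   ] -0.14282830034265956
[-0.04, -0.04, -0.04, -0.04] [-0.216 -0.256 -0.273 -0.297] -0.33210868135093363
[-0.02, -0.08, -0.08, -0.04] [-0.204 -0.288 -0.295 -0.27 ] -0.24534467318062478
[0, -0.1, -0.05, 0, 0] [-0.192 -0.308 -0.282 -0.259 -0.302] -0.3757493045449446
[-0.02, -0.15, -0.1, -0.03, 0] [-0.204 -0.32  -0.196 -0.077 -0.029] 0.009481109368086164
```

```bash
python3 -m jog '{"dp":[[0,0,0],[0,0,0],[0,0,0]],"delta_rot":[[0.14,0,0],[0.22,0,0],[0.22,0,0]],"gripper":[-1,-1,-1]}' 60 | head -1; python3 plan.py '[-0.03,-0.11,-0.11]' '[]' 4
```

```text
time: 7.3
t 7.30 th meas -0.243 pred -0.295 roll meas -0.1066 sim -0.1100 bias -0.0075 mom [0.38 0.28 0.01] z 0.062 pos [ 0.4643 -0.2322  0.0943] yaw 0.0494 area 1088
rolls [-0.154, -0.154, 0.008, 0.008] rel tool rx [0.044, 0.044, -0.118, -0.118] 
 s mm [0.0, 0.0, 0.0, 0.0] pred th [-0.236, -0.183, -0.011, 0.01]
```

```bash
sed -i 's/\.35\*e/.15*e/' plan.py; python3 -m jog '{"dp":[[0,0,0],[0,0,0],[0,0,0]],"delta_rot":[[0.04,0,0],[0.04,0,0],[-0.06,0,0]],"gripper":[-1,-1,-1]}' 60 | head -1; python3 plan.py '[-0.15,-0.15,-0.05]' '[]' 4
```

```text
time: 7.65
t 7.65 th meas -0.011 pred -0.051 roll meas -0.0428 sim -0.0697 bias -0.0100 mom [0.11 0.32 0.05] z 0.062 pos [ 0.465  -0.2334  0.0941] yaw 0.0498 area 1060
rolls [0.112, 0.112, 0.01, 0.01] rel tool rx [-0.162, -0.162, -0.06, -0.06] 
 s mm [0.0, 0.0, 0.0, 0.0] pred th [0.145, 0.126, 0.012, -0.005]
```

```bash
sed -i 's#f=(i+1)/40#f=min(1,(i+1)/24)#' plan.py; python3 -m jog '{"dp":[[0,0,0],[0,0,0],[0,0,0]],"delta_rot":[[-0.13,0,0],[-0.15,0,0],[-0.09,0,0]],"gripper":[-1,-1,-1]}' 60 | head -1; python3 plan.py '[0.08,0.1,0.04]' '[]' 4
```

```text
time: 8.0
t 8.00 th meas -0.008 pred 0.031 roll meas 0.0335 sim 0.0410 bias -0.0076 mom [-0.03  0.22 -0.06] z 0.062 pos [ 0.4677 -0.2417  0.0945] yaw 0.0398 area 1078
rolls [-0.048, -0.048, 0.008, 0.008] rel tool rx [0.088, 0.088, 0.032, 0.032] 
 s mm [0.0, 0.0, 0.0, 0.0] pred th [-0.089, -0.063, 0.004, 0.002]
```

```bash
python3 -m jog '{"dp":[[0,0,0],[0,0,0],[0,0,0],[0,0,0]],"delta_rot":[[0.085,0,0],[0.085,0,0],[0.035,0,0],[0.035,0,0]],"gripper":[-1,-1,-1,-1]}' 60 | head -1; python3 plan.py '[-0.045,-0.045,0.005,0.005]' '[]' 5
```

```text
time: 8.45
t 8.45 th meas -0.056 pred -0.003 roll meas 0.0045 sim 0.0050 bias -0.0053 mom [-0.08  0.06  0.01] z 0.062 pos [ 0.4672 -0.2381  0.0947] yaw 0.0447 area 1086
rolls [-0.043, -0.043, -0.043, 0.005, 0.005] rel tool rx [0.048, 0.048, 0.048, -0.0, -0.0] 
 s mm [0.0, 0.0, 0.0, 0.0, 0.0] pred th [-0.089, -0.071, -0.051, 0.004, 0.002]
```

```bash
python3 -m jog '{"dp":[[0,0,0],[0,0,0],[0,0,0],[0,0,0],[0,0,0]],"delta_rot":[[0.045,0,0],[0.05,0,0],[0.05,0,0],[0.01,0,0],[0.01,0,0]],"gripper":[-1,-1,-1,-1,-1]}' 60 | head -1; python3 plan.py '[-0.04,-0.045,-0.045,-0.005,-0.005]' '[]' 5
```

```text
time: 9.0
t 9.00 th meas -0.094 pred 0.001 roll meas -0.0059 sim -0.0050 bias -0.0024 mom [-0.04  0.16  0.02] z 0.062 pos [ 0.467  -0.2382  0.0947] yaw 0.0443 area 1087
rolls [-0.068, -0.068, -0.068, 0.002, 0.002] rel tool rx [0.063, 0.063, 0.063, -0.007, -0.007] 
 s mm [0.0, 0.0, 0.0, 0.0, 0.0] pred th [-0.128, -0.102, -0.074, 0.007, 0.004]
```

```bash
sed -i 's/\.15\*e\//.3*e\//' plan.py; python3 - <<'E'
import pickle; s=pickle.load(open('st.pkl','rb')); s['b']=.011; pickle.dump(s,open('st.pkl','wb'))
E
python3 -m jog '{"dp":[[0,0,0],[0,0,0],[0,0,0],[0,0,0]],"delta_rot":[[0.07,0,0],[0.08,0,0],[0.08,0,0],[0.015,0,0]],"gripper":[-1,-1,-1,-1]}' 60 | head -1; python3 plan.py '[-0.075,-0.085,-0.085,-0.02]' '[]' 5
```

```text
time: 9.45
t 9.45 th meas -0.068 pred -0.011 roll meas -0.0160 sim -0.0211 bias 0.0159 mom [0.06 0.15 0.  ] z 0.062 pos [ 0.4656 -0.2346  0.0944] yaw 0.0484 area 1084
rolls [-0.075, -0.075, -0.075, -0.016, -0.016] rel tool rx [0.055, 0.055, 0.055, -0.004, -0.004] 
 s mm [0.0, 0.0, 0.0, 0.0, 0.0] pred th [-0.107, -0.086, -0.062, 0.006, 0.003]
```

```bash
python3 -m jog '{"dp":[[0,0,0],[0,0,0],[0,0,0],[0,0,0]],"delta_rot":[[0.06,0,0],[0.06,0,0],[0.06,0,0],[0.005,0,0]],"gripper":[-1,-1,-1,-1]}' 60 | head -1; python3 plan.py '[-0.08,-0.08,-0.08,-0.025]' '[]' 5
```

```text
time: 9.9
t 9.90 th meas 0.029 pred 0.010 roll meas -0.0218 sim -0.0259 bias 0.0142 mom [ 0.05  0.13 -0.01] z 0.062 pos [ 0.4658 -0.2352  0.0944] yaw 0.0476 area 1061
rolls [0.021, 0.021, 0.021, -0.014, -0.014] rel tool rx [-0.046, -0.046, -0.046, -0.011, -0.011] 
 s mm [0.0, 0.0, 0.0, 0.0, 0.0] pred th [0.068, 0.053, 0.038, -0.003, -0.002]
```

```bash
python3 -m jog '{"dp":[[0,0,0],[0,0,0],[0,0,0],[0,0,0],[0,0,0]],"delta_rot":[[-0.04,0,0],[-0.04,0,0],[-0.04,0,0],[-0.01,0,0],[-0.01,0,0]],"gripper":[-1,-1,-1,-1,-1]}' 60 | head -1; python3 plan.py '[0.015,0.015,0.015,-0.015,-0.015]' '[]' 5
```

```text
time: 10.45
t 10.45 th meas 0.112 pred 0.013 roll meas -0.0147 sim -0.0150 bias 0.0081 mom [ 0.02  0.12 -0.03] z 0.062 pos [ 0.4658 -0.2359  0.0945] yaw 0.0461 area 1058
rolls [0.098, 0.098, 0.098, -0.008, -0.008] rel tool rx [-0.113, -0.113, -0.113, -0.007, -0.007] 
 s mm [0.0, 0.0, 0.0, 0.0, 0.0] pred th [0.196, 0.156, 0.113, -0.01, -0.005]
```

```bash
cat > fit.py <<'E'
s=open('plan.py').read(); exec(s[:s.index("try: st=")]); CLIP=False
D=[([-.15,-.15,-.05],-.011),([.08,.1,.04],-.008),([-.045,-.045,.005,.005],-.056),([-.04,-.045,-.045,-.005,-.005],-.094),([-.075,-.085,-.085,-.02],-.068),([-.08,-.08,-.08,-.025],.029),([.015,.015,.015,-.015,-.015],.112)]
def sim(p,full=False):
    global G,ml
    G=.449*p[0]; ml=.0458*p[0]; b=p[1]; x=np.array([-.243+.11,p[3],-.11,0,0,0.]); u=-.11; r=[]
    hs=p[4]
    x[1]=p[3]; x=run(x,u,0,[],[],b,.05)
    for U,m in D:
        # coupling of tool sway: s = hs*phi
        S=[hs*v for v in U]; x=run(x,u,hs*u,U,S,b); r.append(x[0]+x[2]+p[2]-m); e=r[-1]
        x=run(x,U[-1],hs*U[-1],[],[],b,.05); u=U[-1]
    return (np.array(r),x) if full else np.r_[np.array(r)/.01,(p[0]-1)/.07,p[1]/.02,p[2]/.01,p[3]/.5,p[4]/.03]
import itertools
best=min((least_squares(sim,[g,b,0,0.3,h]) for g in(.95,1.08) for b in(0,.015) for h in(-.03,0,.03)),key=lambda o:o.cost)
print(best.x.round(4),best.cost,sim(best.x,True)[0].round(3)); x=sim(best.x,True)[1]; print(x.round(3),z(x)); pickle.dump((best.x,x),open('fit.pkl','wb'))
E
python3 fit.py
```

```text
[ 1.0295e+00  4.0000e-04  1.3000e-03  4.2180e-01 -5.0000e-04] 0.6333281351404388 [ 0.002  0.003 -0.004 -0.002  0.001  0.    -0.   ]
[ 0.142  0.344 -0.015 -0.     0.     0.   ] 0.17133843754320002
```

```bash
python3 - <<'E'
s=open('plan.py').read()
a=s.index("try: st="); b=s.index("ss=np.arange")
head=s[:a].replace("CLIP=True","CLIP=False")
mid='''
try: hist=json.load(open('hist.json'))
except Exception:
    hist=[([-.11],[0],-.243)]+[(U,[0]*len(U),m) for U,m in [([-.15,-.15,-.05],-.011),([.08,.1,.04],-.008),([-.045,-.045,.005,.005],-.056),([-.04,-.045,-.045,-.005,-.005],-.094),([-.075,-.085,-.085,-.02],-.068),([-.08,-.08,-.08,-.025],.029),([.015,.015,.015,-.015,-.015],.112)]]
U=json.loads(sys.argv[1]); Sa=json.loads(sys.argv[2]) or [0]*len(U); N=int(sys.argv[3]); sm=float(sys.argv[4]) if len(sys.argv)>4 else 0; tz=float(sys.argv[5]) if len(sys.argv)>5 else 0
if U:
    m=measure(); hist.append((U,Sa,m['th']-.005)); json.dump(hist,open('hist.json','w'))
    print('t %.2f th %.3f roll %.4f z %.4f pos %s yaw %.4f area %d fz %.1f'%(m['t'],m['th']-.005,m['roll'],m['p'][2],m['o']['position'].round(4),R.as_euler(m['S'],'xyz')[2],m['area'],m['o']['ft_force'][2]))
W=hist[-9:]
def sim(p,full=False):
    global G,ml
    G=.449*p[0]; ml=.0458*p[0]; b=p[1]; u=W[0][0][-1]; x=np.array([p[3]-u,p[4],u,0,0,0.]); r=[p[3]+p[2]-W[0][2]]; x=run(x,u,0,[],[],b,.05)
    for U,S,m in W[1:]:
        x[4:]=0; S=[v/1e3 for v in S]; x=run(x,u,0,U,S,b); r.append(x[0]+x[2]+p[2]-m); x=run(x,U[-1],S[-1],[],[],b,.05); u=U[-1]
    x[4:]=0; r=np.array(r)
    return (r,x) if full else np.r_[r/.006,(p[0]-1.03)/.03,p[1]/.01,p[2]/.005,p[4]/1.]
o=least_squares(sim,[1.03,0,0,W[0][2],0]); r,x=sim(o.x,True); b=o.x[1]; feq=-b; u=W[-1][0][-1]
print('G %.3f b %.4f off %.4f'%tuple(o.x[:3]),'res',r.round(3).tolist(),'th %.3f thd %.3f u %.3f'%(x[0]+x[2],x[1]+x[3],u))
'''
tail=s[b:].replace("CLIP=False\n","")
tail=tail[:tail.index("st['x']")]
open('plan.py','w').write(head+mid+tail)
E
for n in 4 5 6; do python3 plan.py '[]' '[]' $n; done
```

```text
G 1.036 b 0.0007 off 0.0001 res [0.0, 0.002, 0.003, -0.003, -0.002, 0.0, -0.001, 0.0] th 0.129 thd 0.350 u -0.015
rolls [0.216, 0.216, -0.001, -0.001] rel tool rx [-0.231, -0.231, -0.014, -0.014] 
 s mm [0.0, 0.0, 0.0, 0.0] pred th [0.326, 0.234, -0.02, -0.011]
G 1.036 b 0.0007 off 0.0001 res [0.0, 0.002, 0.003, -0.003, -0.002, 0.0, -0.001, 0.0] th 0.129 thd 0.350 u -0.015
rolls [0.157, 0.157, 0.157, -0.001, -0.001] rel tool rx [-0.172, -0.172, -0.172, -0.014, -0.014] 
 s mm [0.0, 0.0, 0.0, 0.0, 0.0] pred th [0.286, 0.229, 0.165, -0.016, -0.008]
G 1.036 b 0.0007 off 0.0001 res [0.0, 0.002, 0.003, -0.003, -0.002, 0.0, -0.001, 0.0] th 0.129 thd 0.350 u -0.015
rolls [0.129, 0.129, 0.129, 0.129, -0.001, -0.001] rel tool rx [-0.144, -0.144, -0.144, -0.144, -0.014, -0.014] 
 s mm [0.0, 0.0, 0.0, 0.0, 0.0, 0.0] pred th [0.266, 0.226, 0.182, 0.132, -0.016, -0.009]
```

```bash
python3 -m jog '{"dp":[[0,0,0],[0,0,0],[0,0,0],[0,0,0],[0,0,0],[0,0,0]],"delta_rot":[[-0.145,0,0],[-0.145,0,0],[-0.145,0,0],[-0.145,0,0],[-0.015,0,0],[-0.015,0,0]],"gripper":[-1,-1,-1,-1,-1,-1]}' 60 | head -1; python3 plan.py '[0.13,0.13,0.13,0.13,0,0]' '[]' 6
```

```text
time: 11.1
t 11.10 th -0.017 roll 0.0029 z 0.0620 pos [ 0.4643 -0.2325  0.0945] yaw 0.0485 area 1075 fz -7.8
G 1.035 b 0.0008 off 0.0001 res [0.0, 0.002, 0.003, -0.003, -0.002, 0.001, -0.0, -0.0, 0.0] th -0.016 thd 0.014 u 0.000
rolls [-0.011, -0.011, -0.011, -0.011, -0.001, -0.001] rel tool rx [0.011, 0.011, 0.011, 0.011, 0.001, 0.001] 
 s mm [0.0, 0.0, 0.0, 0.0, 0.0, 0.0] pred th [-0.023, -0.019, -0.015, -0.011, 0.001, 0.001]
```

Model is excellent now. Hold balanced.

```bash
python3 -m jog '{"dp":[[0,0,0],[0,0,0],[0,0,0],[0,0,0],[0,0,0],[0,0,0]],"delta_rot":[[0.011,0,0],[0.011,0,0],[0.011,0,0],[0.011,0,0],[0.001,0,0],[0.001,0,0]],"gripper":[-1,-1,-1,-1,-1,-1]}' 60 | head -1; python3 plan.py '[-0.011,-0.011,-0.011,-0.011,-0.001,-0.001]' '[]' 8
```

```text
time: 11.75
t 11.75 th 0.066 roll -0.0009 z 0.0620 pos [ 0.4665 -0.2375  0.0945] yaw 0.0445 area 1062 fz -8.1
G 1.046 b -0.0001 off -0.0000 res [-0.0, 0.002, -0.004, -0.003, -0.002, -0.004, -0.0, 0.015, -0.004] th 0.069 thd 0.142 u -0.001
rolls [0.05, 0.05, 0.05, 0.05, 0.05, 0.05, 0.0, 0.0] rel tool rx [-0.051, -0.051, -0.051, -0.051, -0.051, -0.051, -0.001, -0.001] 
 s mm [0.0, 0.0, 0.0, 0.0, 0.0, 0.0, 0.0, 0.0] pred th [0.12, 0.109, 0.097, 0.084, 0.069, 0.051, -0.006, -0.003]
```

```bash
python3 -m jog '{"dp":[[0,0,0],[0,0,0],[0,0,0],[0,0,0],[0,0,0],[0,0,0],[0,0,0]],"delta_rot":[[-0.035,0,0],[-0.055,0,0],[-0.06,0,0],[-0.06,0,0],[-0.05,0,0],[-0.02,0,0],[-0.001,0,0]],"gripper":[-1,-1,-1,-1,-1,-1,-1]}' 60 | head -1; python3 plan.py '[0.034,0.054,0.059,0.059,0.049,0.019,0]' '[]' 7
```

```text
time: 12.5
t 12.50 th -0.000 roll -0.0006 z 0.0620 pos [ 0.466  -0.2363  0.0945] yaw 0.0454 area 1072 fz -7.6
G 1.045 b 0.0002 off 0.0000 res [0.0, -0.004, -0.002, -0.001, -0.003, 0.0, 0.015, -0.007, 0.001] th 0.002 thd 0.033 u 0.000
rolls [0.004, 0.004, 0.004, 0.004, 0.004, -0.0, -0.0] rel tool rx [-0.004, -0.004, -0.004, -0.004, -0.004, 0.0, 0.0] 
 s mm [0.0, 0.0, 0.0, 0.0, 0.0, 0.0, 0.0] pred th [0.008, 0.007, 0.006, 0.005, 0.003, -0.002, -0.002]
```

```bash
python3 -m jog '{"dp":[[0,0,0],[0,0,0],[0,0,0],[0,0,0],[0,0,0],[0,0,0],[0,0,0]],"delta_rot":[[-0.003,0,0],[-0.004,0,0],[-0.004,0,0],[-0.004,0,0],[-0.004,0,0],[0,0,0],[0,0,0]],"gripper":[-1,-1,-1,-1,-1,-1,-1]}' 60 | head -1; python3 plan.py '[0.003,0.004,0.004,0.004,0.004,0,0]' '[]' 8
```

```text
time: 13.25
t 13.25 th 0.012 roll 0.0000 z 0.0620 pos [ 0.4663 -0.2369  0.0945] yaw 0.0452 area 1067 fz -8.4
G 1.038 b -0.0003 off -0.0000 res [-0.0, -0.004, -0.002, -0.003, 0.0, 0.014, -0.007, 0.002, -0.0] th 0.013 thd 0.030 u 0.000
rolls [0.01, 0.01, 0.01, 0.01, 0.01, 0.01, 0.0, 0.0] rel tool rx [-0.01, -0.01, -0.01, -0.01, -0.01, -0.01, -0.0, -0.0] 
 s mm [0.0, 0.0, 0.0, 0.0, 0.0, 0.0, 0.0, 0.0] pred th [0.023, 0.021, 0.019, 0.017, 0.014, 0.01, -0.001, -0.0]
```

```bash
python3 -m jog '{"dp":[[0,0,0],[0,0,0],[0,0,0],[0,0,0],[0,0,0],[0,0,0],[0,0,0],[0,0,0]],"delta_rot":[[-0.008,0,0],[-0.01,0,0],[-0.01,0,0],[-0.01,0,0],[-0.01,0,0],[-0.01,0,0],[0,0,0],[0,0,0]],"gripper":[-1,-1,-1,-1,-1,-1,-1,-1]}' 60 | head -1; python3 plan.py '[0.008,0.01,0.01,0.01,0.01,0.01,0,0]' '[]' 10
```

```text
time: 14.1
t 14.10 th -0.005 roll 0.0000 z 0.0620 pos [ 0.4662 -0.2366  0.0945] yaw 0.0455 area 1075 fz -8.0
G 1.026 b -0.0009 off -0.0001 res [0.0, -0.004, -0.002, 0.002, 0.013, -0.007, 0.001, -0.003, 0.001] th -0.004 thd 0.001 u 0.000
rolls [-0.001, -0.001, -0.001, -0.001, -0.001, -0.001, -0.001, -0.001, 0.001, 0.001] rel tool rx [0.001, 0.001, 0.001, 0.001, 0.001, 0.001, 0.001, 0.001, -0.001, -0.001] 
 s mm [0.0, 0.0, 0.0, 0.0, 0.0, 0.0, 0.0, 0.0, 0.0, 0.0] pred th [-0.005, -0.004, -0.004, -0.003, -0.003, -0.002, -0.001, -0.0, 0.002, 0.002]
```

```bash
python3 -m jog '{"dp":[[2,0,0],[6,0,0],[13,0,0],[22,0,0],[32,0,0],[42,0,0],[51,0,0],[56,0,0],[59,0,0],[60,0,0]],"delta_rot":[[0.001,0,0],[0.001,0,0],[0.001,0,0],[0.001,0,0],[0.001,0,0],[0.001,0,0],[0.001,0,0],[0.001,0,0],[0,0,0],[0,0,0]],"gripper":[-1,-1,-1,-1,-1,-1,-1,-1,-1,-1]}' 60 | head -1; python3 plan.py '[-0.001,-0.001,-0.001,-0.001,-0.001,-0.001,-0.001,-0.001,0,0]' '[]' 8
```

```text
time: 15.15
t 15.15 th -0.004 roll -0.0002 z 0.0622 pos [ 0.4063 -0.2399  0.0947] yaw 0.0447 area 1076 fz -8.0
G 1.023 b -0.0011 off -0.0001 res [0.0, -0.002, 0.001, 0.013, -0.007, -0.0, -0.004, -0.001, 0.0] th -0.004 thd -0.001 u 0.000
rolls [-0.001, -0.001, -0.001, -0.001, -0.001, -0.001, 0.001, 0.001] rel tool rx [0.001, 0.001, 0.001, 0.001, 0.001, 0.001, -0.001, -0.001] 
 s mm [0.0, 0.0, 0.0, 0.0, 0.0, 0.0, 0.0, 0.0] pred th [-0.005, -0.004, -0.004, -0.003, -0.002, -0.001, 0.001, 0.001]
```

```bash
for s in 60 100; do python3 plan.py '[]' '[]' 12 $s; done
```

```text
G 1.023 b -0.0011 off -0.0001 res [0.0, -0.002, 0.001, 0.013, -0.007, -0.0, -0.004, -0.001, 0.0] th -0.004 thd -0.001 u 0.000
rolls [-0.018, -0.033, -0.035, -0.027, -0.012, 0.006, 0.021, 0.029, 0.026, 0.012, 0.004, 0.001] rel tool rx [0.018, 0.033, 0.035, 0.027, 0.012, -0.006, -0.021, -0.029, -0.026, -0.012, -0.004, -0.001] 
 s mm [0.5, 3.5, 9.8, 19.0, 30.0, 41.0, 50.2, 56.5, 59.5, 60.0, 60.0, 60.0] pred th [-0.018, -0.028, -0.028, -0.021, -0.012, -0.001, 0.006, 0.009, 0.006, -0.002, -0.005, -0.004]
G 1.023 b -0.0011 off -0.0001 res [0.0, -0.002, 0.001, 0.013, -0.007, -0.0, -0.004, -0.001, 0.0] th -0.004 thd -0.001 u 0.000
rolls [-0.03, -0.054, -0.058, -0.044, -0.019, 0.009, 0.035, 0.049, 0.044, 0.02, 0.005, 0.001] rel tool rx [0.03, 0.054, 0.058, 0.044, 0.019, -0.009, -0.035, -0.049, -0.044, -0.02, -0.005, -0.001] 
 s mm [0.9, 5.8, 16.3, 31.7, 50.0, 68.3, 83.7, 94.2, 99.1, 100.0, 100.0, 100.0] pred th [-0.028, -0.043, -0.043, -0.033, -0.017, -0.002, 0.011, 0.017, 0.011, -0.004, -0.01, -0.009]
```

```bash
python3 -m jog '{"dp":[[0,0.5,0],[0,3.5,0],[0,10,0],[0,19,0],[0,30,0],[0,41,0],[0,50,0],[0,56.5,0],[0,59.5,0],[0,60,0],[0,60,0],[0,60,0]],"delta_rot":[[0.018,0,0],[0.033,0,0],[0.035,0,0],[0.027,0,0],[0.012,0,0],[-0.006,0,0],[-0.021,0,0],[-0.029,0,0],[-0.026,0,0],[-0.012,0,0],[-0.004,0,0],[-0.001,0,0]],"gripper":[-1,-1,-1,-1,-1,-1,-1,-1,-1,-1,-1,-1]}' 60 | head -1; python3 plan.py '[-0.018,-0.033,-0.035,-0.027,-0.012,0.006,0.021,0.029,0.026,0.012,0.004,0.001]' '[0.5,3.5,10,19,30,41,50,56.5,59.5,60,60,60]' 6;python3 plan.py '[]' '[]' 12 90
```

```text
time: 16.4
t 16.40 th -0.043 roll 0.0004 z 0.0621 pos [ 0.4038 -0.1797  0.0946] yaw 0.0454 area 1066 fz -8.4
G 1.031 b -0.0009 off -0.0001 res [0.0, 0.0, 0.013, -0.008, 0.0, -0.003, -0.001, -0.002, 0.0] th -0.046 thd -0.065 u 0.001
rolls [-0.038, -0.038, -0.038, -0.038, 0.001, 0.001] rel tool rx [0.039, 0.039, 0.039, 0.039, -0.0, -0.0] 
 s mm [0.0, 0.0, 0.0, 0.0, 0.0, 0.0] pred th [-0.08, -0.068, -0.054, -0.039, 0.006, 0.004]
G 1.031 b -0.0009 off -0.0001 res [0.0, 0.0, 0.013, -0.008, 0.0, -0.003, -0.001, -0.002, 0.0] th -0.046 thd -0.065 u 0.001
rolls [-0.05, -0.072, -0.076, -0.063, -0.04, -0.015, 0.008, 0.021, 0.017, -0.005, 0.005, 0.001] rel tool rx [0.051, 0.073, 0.077, 0.064, 0.041, 0.016, -0.007, -0.02, -0.016, 0.006, -0.004, -0.0] 
 s mm [0.8, 5.2, 14.7, 28.6, 45.0, 61.4, 75.3, 84.8, 89.2, 90.0, 90.0, 90.0] pred th [-0.091, -0.102, -0.099, -0.086, -0.068, -0.051, -0.034, -0.022, -0.02, -0.025, -0.004, -0.004]
```

```bash
python3 -m jog '{"dp":[[0,1,0],[0,5,0],[0,15,0],[0,29,0],[0,45,0],[0,61,0],[0,75,0],[0,85,0],[0,89,0],[0,90,0],[0,90,0],[0,90,0]],"delta_rot":[[0.051,0,0],[0.073,0,0],[0.077,0,0],[0.064,0,0],[0.041,0,0],[0.016,0,0],[-0.007,0,0],[-0.02,0,0],[-0.016,0,0],[0.006,0,0],[-0.004,0,0],[0,0,0]],"gripper":[-1,-1,-1,-1,-1,-1,-1,-1,-1,-1,-1,-1]}' 60 | head -1; python3 plan.py '[-0.05,-0.072,-0.076,-0.063,-0.04,-0.015,0.008,0.021,0.017,-0.005,0.005,0.001]' '[1,5,15,29,45,61,75,85,89,90,90,90]' 6;python3 plan.py '[]' '[]' 12 90
```

```text
time: 17.65
t 17.65 th -0.010 roll 0.0008 z 0.0622 pos [ 0.4002 -0.0902  0.0947] yaw 0.0451 area 1055 fz -7.3
G 1.031 b -0.0008 off -0.0001 res [0.0, 0.013, -0.007, 0.001, -0.003, -0.0, -0.002, -0.0, 0.0] th -0.009 thd 0.009 u 0.001
rolls [-0.005, -0.005, -0.005, -0.005, 0.001, 0.001] rel tool rx [0.006, 0.006, 0.006, 0.006, -0.0, -0.0] 
 s mm [0.0, 0.0, 0.0, 0.0, 0.0, 0.0] pred th [-0.013, -0.011, -0.008, -0.006, 0.001, 0.0]
G 1.031 b -0.0008 off -0.0001 res [0.0, 0.013, -0.007, 0.001, -0.003, -0.0, -0.002, -0.0, 0.0] th -0.009 thd 0.009 u 0.001
rolls [-0.03, -0.051, -0.055, -0.043, -0.02, 0.006, 0.029, 0.041, 0.037, 0.016, 0.005, 0.001] rel tool rx [0.031, 0.052, 0.056, 0.044, 0.021, -0.005, -0.028, -0.04, -0.036, -0.015, -0.004, -0.0] 
 s mm [0.8, 5.2, 14.7, 28.6, 45.0, 61.4, 75.3, 84.8, 89.2, 90.0, 90.0, 90.0] pred th [-0.033, -0.046, -0.046, -0.036, -0.021, -0.006, 0.006, 0.012, 0.009, -0.003, -0.006, -0.005]
```

```bash
python3 -m jog '{"dp":[[0,1,0],[0,5,0],[0,15,0],[0,29,0],[0,45,0],[0,61,0],[0,75,0],[0,85,0],[0,89,0],[0,90,0],[0,90,0],[0,90,0]],"delta_rot":[[0.031,0,0],[0.052,0,0],[0.056,0,0],[0.044,0,0],[0.021,0,0],[-0.005,0,0],[-0.028,0,0],[-0.04,0,0],[-0.036,0,0],[-0.015,0,0],[-0.004,0,0],[0,0,0]],"gripper":[-1,-1,-1,-1,-1,-1,-1,-1,-1,-1,-1,-1]}' 60 | head -1; python3 plan.py '[-0.03,-0.051,-0.055,-0.043,-0.02,0.006,0.029,0.041,0.037,0.016,0.005,0.001]' '[1,5,15,29,45,61,75,85,89,90,90,90]' 6;python3 plan.py '[]' '[]' 12 90
```

```text
time: 18.9
t 18.90 th -0.061 roll 0.0006 z 0.0623 pos [3.957e-01 2.000e-04 9.480e-02] yaw 0.0458 area 1054 fz -7.7
G 1.027 b -0.0000 off 0.0000 res [0.001, -0.004, 0.003, -0.0, 0.002, 0.0, 0.001, -0.003, 0.0] th -0.064 thd -0.094 u 0.001
rolls [-0.055, -0.055, -0.055, -0.055, 0.0, 0.0] rel tool rx [0.056, 0.056, 0.056, 0.056, 0.001, 0.001] 
 s mm [0.0, 0.0, 0.0, 0.0, 0.0, 0.0] pred th [-0.114, -0.096, -0.077, -0.056, 0.007, 0.005]
G 1.027 b -0.0000 off 0.0000 res [0.001, -0.004, 0.003, -0.0, 0.002, 0.0, 0.001, -0.003, 0.0] th -0.064 thd -0.094 u 0.001
rolls [-0.061, -0.083, -0.086, -0.074, -0.051, -0.025, -0.003, 0.01, 0.006, -0.016, 0.004, 0.0] rel tool rx [0.062, 0.084, 0.087, 0.075, 0.052, 0.026, 0.004, -0.009, -0.005, 0.017, -0.003, 0.001] 
 s mm [0.8, 5.2, 14.7, 28.6, 45.0, 61.4, 75.3, 84.8, 89.2, 90.0, 90.0, 90.0] pred th [-0.121, -0.13, -0.125, -0.111, -0.092, -0.072, -0.054, -0.04, -0.034, -0.036, -0.003, -0.004]
```

```bash
python3 -m jog '{"dp":[[0,1,0],[0,5,0],[0,15,0],[0,29,0],[0,45,0],[0,61,0],[0,75,0],[0,85,0],[0,89,0],[0,90,0],[0,90,0],[0,90,0]],"delta_rot":[[0.062,0,0],[0.084,0,0],[0.087,0,0],[0.075,0,0],[0.052,0,0],[0.026,0,0],[0.004,0,0],[-0.009,0,0],[-0.005,0,0],[0.015,0,0],[0,0,0],[0.001,0,0]],"gripper":[-1,-1,-1,-1,-1,-1,-1,-1,-1,-1,-1,-1]}' 60 | head -1; python3 plan.py '[-0.061,-0.083,-0.086,-0.074,-0.051,-0.025,-0.003,0.01,0.006,-0.014,0.001,0]' '[1,5,15,29,45,61,75,85,89,90,90,90]' 6;python3 plan.py '[]' '[]' 12 90
```

```text
time: 20.15
t 20.15 th 0.015 roll -0.0003 z 0.0623 pos [0.3917 0.0899 0.0948] yaw 0.0451 area 1128 fz -7.7
G 1.030 b -0.0003 off -0.0000 res [-0.0, 0.002, -0.001, 0.001, -0.001, 0.001, -0.003, 0.001, -0.0] th 0.018 thd 0.060 u 0.000
rolls [0.019, 0.019, 0.019, 0.019, 0.0, 0.0] rel tool rx [-0.019, -0.019, -0.019, -0.019, -0.0, -0.0] 
 s mm [0.0, 0.0, 0.0, 0.0, 0.0, 0.0] pred th [0.037, 0.032, 0.026, 0.019, -0.003, -0.002]
G 1.030 b -0.0003 off -0.0000 res [-0.0, 0.002, -0.001, 0.001, -0.001, 0.001, -0.003, 0.001, -0.0] th 0.018 thd 0.060 u 0.000
rolls [-0.015, -0.036, -0.04, -0.028, -0.005, 0.021, 0.043, 0.056, 0.052, 0.031, 0.004, 0.0] rel tool rx [0.015, 0.036, 0.04, 0.028, 0.005, -0.021, -0.043, -0.056, -0.052, -0.031, -0.004, -0.0] 
 s mm [0.8, 5.2, 14.7, 28.6, 45.0, 61.4, 75.3, 84.8, 89.2, 90.0, 90.0, 90.0] pred th [0.011, -0.004, -0.006, 0.002, 0.015, 0.027, 0.035, 0.038, 0.03, 0.012, -0.009, -0.007]
```

```bash
python3 plan.py '[]' '[]' 12 102|tail -2
```

```text
rolls [-0.018, -0.043, -0.047, -0.033, -0.007, 0.022, 0.048, 0.062, 0.058, 0.033, 0.005, 0.0] rel tool rx [0.018, 0.043, 0.047, 0.033, 0.007, -0.022, -0.048, -0.062, -0.058, -0.033, -0.005, -0.0] 
 s mm [0.9, 5.9, 16.6, 32.4, 51.0, 69.6, 85.4, 96.1, 101.1, 102.0, 102.0, 102.0] pred th [0.009, -0.009, -0.01, -0.001, 0.013, 0.026, 0.037, 0.039, 0.031, 0.009, -0.012, -0.01]
```

```bash
python3 -m jog '{"dp":[[0,1,0],[0,5.5,0],[0,15.5,0],[0,30,0],[0,47.5,0],[0,65,0],[0,79.5,0],[0,89.5,0],[0,94,0],[0,95,0],[0,95,0],[0,95,0]],"delta_rot":[[0.018,0,0],[0.043,0,-0.003],[0.047,0,-0.009],[0.033,0,-0.017],[0.007,0,-0.027],[-0.022,0,-0.037],[-0.048,0,-0.046],[-0.062,0,-0.052],[-0.058,0,-0.055],[-0.033,0,-0.055],[-0.005,0,-0.055],[0,0,-0.055]],"gripper":[-1,-1,-1,-1,-1,-1,-1,-1,-1,-1,-1,-1]}' 60 | head -1; python3 plan.py '[-0.018,-0.043,-0.047,-0.033,-0.007,0.022,0.048,0.062,0.058,0.033,0.005,0]' '[1,6,16.6,32.4,51,69.6,85.4,96,101,102,102,102]' 6;python3 plan.py '[]' '[]' 10
```

```text
time: 21.4
t 21.40 th -0.062 roll -0.0006 z 0.0623 pos [0.3871 0.1854 0.0948] yaw 0.1015 area 1129 fz -8.3
G 1.029 b -0.0000 off 0.0001 res [0.001, -0.001, 0.002, 0.0, 0.002, -0.002, 0.002, -0.004, 0.0] th -0.065 thd -0.078 u 0.000
rolls [-0.053, -0.053, -0.053, -0.053, 0.0, 0.0] rel tool rx [0.053, 0.053, 0.053, 0.053, -0.0, -0.0] 
 s mm [0.0, 0.0, 0.0, 0.0, 0.0, 0.0] pred th [-0.112, -0.094, -0.076, -0.056, 0.005, 0.002]
G 1.029 b -0.0000 off 0.0001 res [0.001, -0.001, 0.002, 0.0, 0.002, -0.002, 0.002, -0.004, 0.0] th -0.065 thd -0.078 u 0.000
rolls [-0.036, -0.036, -0.036, -0.036, -0.036, -0.036, -0.036, -0.036, 0.0, 0.0] rel tool rx [0.036, 0.036, 0.036, 0.036, 0.036, 0.036, 0.036, 0.036, -0.0, -0.0] 
 s mm [0.0, 0.0, 0.0, 0.0, 0.0, 0.0, 0.0, 0.0, 0.0, 0.0] pred th [-0.1, -0.093, -0.086, -0.08, -0.072, -0.064, -0.053, -0.04, -0.0, -0.003]
```

```bash
python3 -m jog '{"dp":[[0,0,2],[0,0,5],[0,0,9],[0,0,12],[0,0,14],[0,0,15],[0,0,15]],"delta_rot":[[0.04,0,0],[0.05,0,0],[0.05,0,0],[0.05,0,0],[0.04,0,0],[0.01,0,0],[0,0,0]],"gripper":[-1,-1,-1,-1,-1,-1,-1]}' 60 | head -1; python3 - <<'E'
E
python3 plan.py '[-0.04,-0.05,-0.05,-0.05,-0.04,-0.01,0]' '[]' 8; python3 - <<'E'
from h import *
out=[]
for n,o in(("top",(125,165)),("side",(80,60))):
    im=robot.camera(n)[:,:,::-1]; np.save(f'pre_{n}.npy',im); out.append(cv2.resize(im[o[1]:o[1]+150,o[0]:o[0]+(110 if n=="top" else 155)],None,fx=3,fy=3,interpolation=cv2.INTER_CUBIC))
cv2.imwrite('pics/pre.png',np.hstack(out))
E
python3 - <<'E'
import json
h=json.load(open('hist.json'));print(h[-1])
E
```

```text
time: 22.15
t 22.15 th 0.023 roll 0.0009 z 0.0471 pos [0.3871 0.1844 0.0796] yaw 0.0992 area 1129 fz -7.6
G 1.030 b -0.0001 off -0.0001 res [-0.0, 0.002, -0.0, 0.001, -0.003, 0.002, -0.004, 0.004, -0.001] th 0.023 thd 0.024 u 0.000
rolls [0.015, 0.015, 0.015, 0.015, 0.015, 0.015, 0.0, 0.0] rel tool rx [-0.015, -0.015, -0.015, -0.015, -0.015, -0.015, -0.0, -0.0] 
 s mm [0.0, 0.0, 0.0, 0.0, 0.0, 0.0, 0.0, 0.0] pred th [0.037, 0.033, 0.029, 0.025, 0.02, 0.014, -0.003, -0.003]
[[-0.04, -0.05, -0.05, -0.05, -0.04, -0.01, 0], [0, 0, 0, 0, 0, 0, 0], 0.022821453190766925]
```

View pics/pre.png

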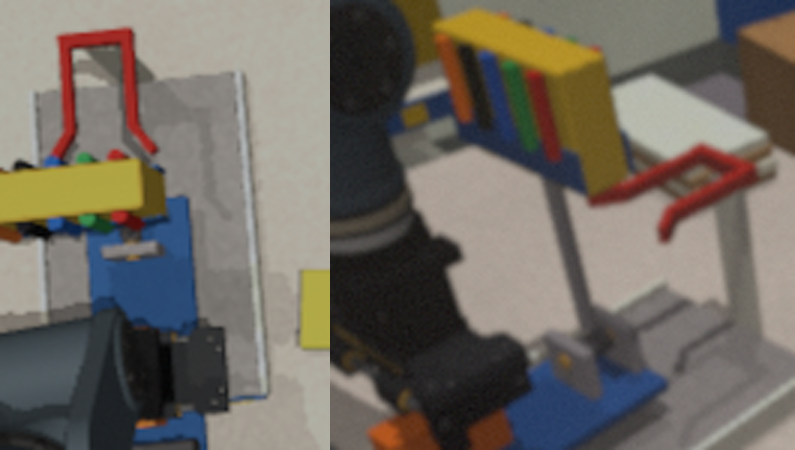

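```bash
python3 - <<'E'
from trk import *
o=robot.get_obs(); S,p=stand(o); print(p.round(4), o['time'])
for th in(0,.03,.1):
    a=p+S.apply(np.array([.14,0,.04])+R.from_euler('x',-th).apply([[0,0,0],[0,0,.16]])); u=proj(a,'side'); print(th,((u-[80,60])*3+[330,0]).round(0).tolist())
print('ear crop',((proj(p+S.apply([.14,0,.062]),'top')-[125,165])*3).round(0))
f=np.array([.483,.194]); w=.10; d=p[:2]-f; print('bay frame',d@[np.cos(w),np.sin(w)],d@[-np.sin(w),np.cos(w)])
E
python3 plan.py '[]' '[]' 12
```

```text
[0.3873 0.1845 0.0473] 22.3
0 [[589.0, 346.0], [544.0, 164.0]]
0.03 [[589.0, 346.0], [540.0, 163.0]]
0.1 [[589.0, 346.0], [531.0, 159.0]]
ear crop [[125. 224.]]
bay frame -0.09612176896404216 0.00012686555483316619
G 1.030 b -0.0001 off -0.0001 res [-0.0, 0.002, -0.0, 0.001, -0.003, 0.002, -0.004, 0.004, -0.001] th 0.023 thd 0.024 u 0.000
rolls [0.012, 0.012, 0.012, 0.012, 0.012, 0.012, 0.012, 0.012, 0.012, 0.012, 0.0, 0.0] rel tool rx [-0.012, -0.012, -0.012, -0.012, -0.012, -0.012, -0.012, -0.012, -0.012, -0.012, -0.0, -0.0] 
 s mm [0.0, 0.0, 0.0, 0.0, 0.0, 0.0, 0.0, 0.0, 0.0, 0.0, 0.0, 0.0] pred th [0.035, 0.033, 0.031, 0.029, 0.027, 0.025, 0.022, 0.019, 0.015, 0.01, -0.003, -0.003]
```

```bash
python3 -m jog '{"dp":[[-1,0,0],[-5,0,0],[-13,0.5,0],[-25,1,0],[-40,1,0],[-55,1,0],[-70,1.5,0],[-82,2,0],[-92,2,0],[-98,2,0],[-100,2,0],[-101,2,0]],"delta_rot":[[-0.01,0,0],[-0.015,0,0],[-0.015,0,0],[-0.015,0,0],[-0.015,0,0],[-0.015,0,0],[-0.015,0,0],[-0.015,0,0],[-0.015,0,0],[-0.01,0,0],[0,0,0],[0,0,0]],"gripper":[-1,-1,-1,-1,-1,-1,-1,-1,-1,-1,-1,-1]}' 60 | head -1; python3 plan.py '[0,0.01,0.015,0.015,0.015,0.015,0.015,0.015,0.015,0.015,0.01,0,0]' '[]' 5; python3 - <<'E'
from trk import *
o=robot.get_obs(); S,p=stand(o); f=np.array([.483,.194]); w=.10; d=p[:2]-f; print('bay frame',d@[np.cos(w),np.sin(w)],d@[-np.sin(w),np.cos(w)],o['ft_force'],o['moment'])
E
```

```text
time: 23.5
t 23.50 th -0.041 roll -0.0004 z 0.0471 pos [0.4869 0.1972 0.0796] yaw 0.1007 area 1090 fz -7.8
G 1.030 b 0.0000 off 0.0002 res [0.0, 0.0, 0.002, -0.002, 0.002, -0.003, 0.004, -0.004, 0.0] th -0.045 thd -0.081 u 0.000
rolls [-0.048, -0.048, -0.048, -0.0, -0.0] rel tool rx [0.048, 0.048, 0.048, 0.0, 0.0] 
 s mm [0.0, 0.0, 0.0, 0.0, 0.0] pred th [-0.087, -0.069, -0.05, 0.005, 0.003]
bay frame 0.004120775999347017 0.0027450407404334574 [ 0.63558525 -0.32983722 -7.35983184] [ 0.08032857  0.10616414 -0.05485947]
```

```bash
python3 -m jog '{"dp":[[0,0,0],[0,0,2],[0,0,5],[0,0,9],[0,0,14],[0,0,18],[0,0,21],[0,0,23],[0,0,24],[0,0,24]],"delta_rot":[[0.04,0,0],[0.05,0,0],[0.05,0,0],[0.01,0,0],[0,0,0],[0,0,0],[0,0,0],[0,0,0],[0,0,0],[0,0,0]],"gripper":[-1,-1,-1,-1,-1,-1,-1,-1,-1,-1]}' 60; python3 -m jog '{"dp":[[0,0,0.5],[0,0,1],[0,0,1.5],[0,0,2],[0,0,2.5],[0,0,3],[0,0,3]],"delta_rot":[[0,0,0],[0,0,0],[0,0,0],[0,0,0],[0,0,0],[0,0,0],[0,0,0]],"gripper":[-1,-1,-1,-1,-1,-1,-1]}' 60
```

```text
time: 24.55
position: [0.4875, 0.1971, 0.0557]
tool_rot: [-0.05, 0.999, -0.0, -0.0]
ft_force: [-0.3, 0.4, -8.1]
grip_width: 0.0296
grip_force: 59.9
time: 25.25
position: [0.4875, 0.197, 0.0528]
tool_rot: [-0.05, 0.999, -0.0, 0.0]
ft_force: [-0.0, -0.5, -7.5]
grip_width: 0.0295
grip_force: 59.9
```

```bash
python3 -m jog '{"dp":[[0,0,0.3],[0,0,0.6],[0,0,0.9],[0,0,1.2],[0,0,1.2]],"delta_rot":[[0,0,0],[0,0,0],[0,0,0],[0,0,0],[0,0,0]],"gripper":[-1,-1,-1,-1,-1]}' 60; python3 - <<'E'
from trk import *
m=measure(); print(m['th'],m['p'],m['o']['moment'])
im=robot.camera("top"); im2=robot.camera("side")
a=cv2.resize(im[165:315,125:235,::-1],None,fx=3,fy=3); b=cv2.resize(im2[60:210,80:235,::-1],None,fx=3,fy=3); cv2.imwrite('pics/dock.png',np.hstack([a,b]))
E
```

```text
time: 25.75
position: [0.4875, 0.197, 0.0525]
tool_rot: [-0.05, 0.999, -0.0, 0.0]
ft_force: [-3.4, -1.2, 5.7]
grip_width: 0.0295
grip_force: 59.9
0.10754982927506407 [0.48755905 0.19695761 0.02000436] [-0.03652392  0.48919131  0.03021353]
```

View pics/dock.png

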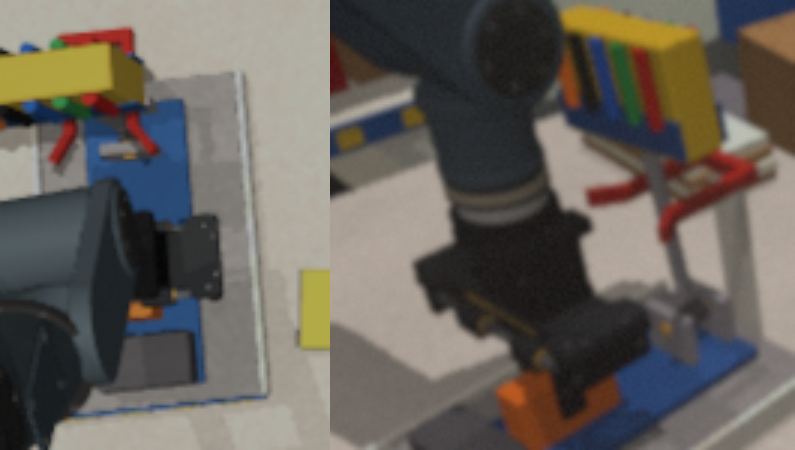

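```bash
python3 -m jog '{"dp":[[0,0,0],[0,0,0],[0,0,0],[0,0,0],[0,0,0],[0,0,0],[0,0,0],[0,0,0],[0,0,0]],"delta_rot":[[0,0,0],[0,0,0],[0,0,0],[0,0,0],[0,0,0],[0,0,0],[0,0,0],[0,0,0],[0,0,0]],"gripper":[-0.25,-0.2,-0.1,0,0.2,0.4,0.7,0.7,0.7]}' 10; python3 -m jog '{"dp":[[0,0,-5],[0,0,-15],[0,0,-30],[0,0,-45],[0,0,-60],[10,0,-80],[25,0,-105],[40,0,-130],[55,0,-155],[70,0,-180],[70,0,-180],[70,0,-180]],"delta_rot":[[0,0,0],[0,0,0],[0,0,0],[0,0,0],[0,0,0],[0,0,0],[0,0,0],[0,0,0],[0,0,0],[0,0,0],[0,0,0],[0,0,0]],"gripper":[0.7,0.7,0.7,0.7,0.7,0.7,0.7,0.7,0.7,0.7,0.7,0.7]}' 10; python3 - <<'E'
from trk import *
im=robot.camera("top"); im2=robot.camera("side")
a=cv2.resize(im[165:315,125:235,::-1],None,fx=3,fy=3); b=cv2.resize(im2[60:210,80:235,::-1],None,fx=3,fy=3); cv2.imwrite('pics/end.png',np.hstack([a,b]))
E
```

```text
time: 26.8
position: [0.4875, 0.197, 0.0516]
tool_rot: [-0.05, 0.999, -0.0, 0.0]
ft_force: [-0.4, -0.7, -0.3]
grip_width: 0.0711
grip_force: 0.0
time: 28.0
position: [0.4182, 0.1901, 0.2326]
tool_rot: [-0.05, 0.999, 0.0, 0.001]
ft_force: [0.4, 0.5, 0.0]
grip_width: 0.0737
grip_force: 0.0
```

View pics/end.png

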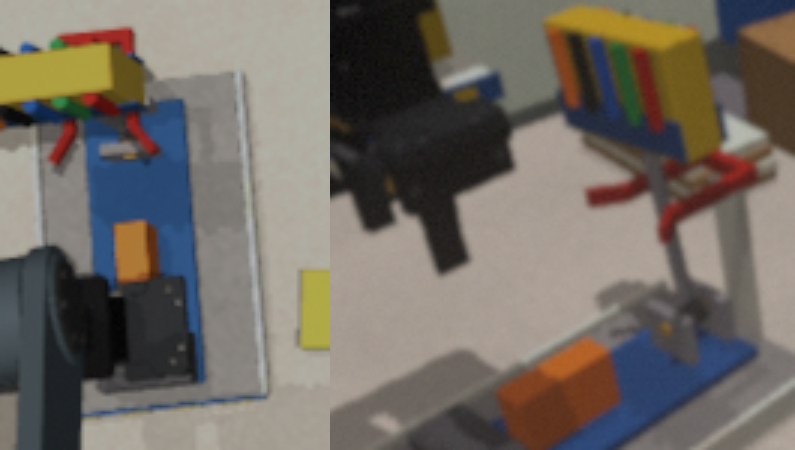

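```bash
python3 -c "
from rig import robot
print(robot.hand_in())"
```

```text
the job is handed in; nothing more can be done
None
```

I handed the job in at about 28 s. The display was balanced for about 4 s near its start, by my lean measurements about every 0.6 s. I then carried it across without it flopping and set it down on the bay's deck, stem between the red prongs and resting on one at about 0.1 rad, released with the gripper clear. The hand-in call gave no verdict.

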